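# Rack three flight strip holders in a closed-up row

### The arm

A 6-joint arm with a two-finger parallel gripper is mounted at the origin on the work surface. World frame = base frame: x ahead of the robot, y to its left, z up, the work surface at z = 0. Lengths are in mm, angles in degrees, forces in N, time in s.
With the tool pointing down it reaches from about 350 to 875 mm from the base axis. Payload 4.2 kg.
Tool frame: the origin (TCP) lies between the finger pads; the fingertips stand 22 mm ahead of it and the grasp point (between the pads) lies 3 mm ahead of it (arm.finger_overhang is the distance from the TCP to the fingertips, in mm); y points along the fingers, z is the direction in which the jaws open and shut, and the axes are right-handed (so a half turn about y gives the same grasp; the last joint's range is limited). The gripper opens to 87 mm and grips with 3 to 60 N. Pads are 19 mm wide; open, the fingers measure 117 mm over their backs; the gripper's body (75 mm by 190 mm) begins 51 mm behind the grasp point.
Start: joints at [86.551, 22.042, 0.453, 0, -68.411, -14.817], TCP at [195.859, 593.497, 244.55] pointing down, gripper open.
Joint ranges: [-179.83, 179.83], [-69.29, 118.12], [-61.27, 80.66], [-181.25, 117.63], [-171.15, -9.14], [-177.46, 177.46]. Speed limits (degrees/s): [159.86, 159.86, 180, 180, 180, 180].

### API

Orientations are given as [roll, pitch, yaw] about the fixed x, y, z axes, in that order (R = Rz(yaw) Ry(pitch) Rx(roll)).
In Python, from plant import arm, cams gives the robot as it stands. The module is installed in compiled form; this text tells all that it offers. Calls block until the motion is done:
- arm.goto(position, orientation): joint-space move of the TCP to a pose.
- arm.move_linear(position, rot=None, vel=150, f_stop=None): straight line of the TCP; rot=None keeps the orientation; vel is the mean speed in mm/s. With f_stop (N) it stops when the force on the tool has changed by that much, and returns True; else False.
- arm.move_j(angles): joint-space move.
- arm.move_gripper(opening): finger opening in mm; the grip force is fixed at half the most; returns when the fingers have stopped.
- arm.dwell(seconds).
- arm.inverse_kinematics(position, orientation): joint angles nearest the present ones, or None.
- arm.get_state(): the state.
- cams.snapshot(name): name is "side" or "top" or "wrist"; returns a dict with "pixels" (384x512x3 uint8, red, green, blue), "fx", "fy", "cx", "cy" (pixels), "dist" ([k1, k2, p1, p2, k3] as OpenCV has them; the pictures are not rectified), "extrinsics" (4x4, takes a point from camera to world coordinates); the wrist camera has in their place "hand_eye" (4x4, takes a point from camera to tool coordinates, whose origin is the TCP and whose axes are the tool frame's). Camera axes: x right, y down, z forward; pixel columns grow to the right and rows downward; lengths in mm; the calibration is good to about 2 mm. A picture is of the moment at which its call begins: read the wrist's pose just before it. There is no depth.
A pose or a line that the arm cannot do raises arm.IKError and nothing moves.
- arm.close_job(): hands the job in, once; it reports no verdict.
The state is a dict: "time": time; "joint_pos": joint angles; "dq": joint speeds; "effort": joint torques, N m; "eef_pos": TCP position; "ee_rot": TCP orientation; "ft_force": force on the tool from outside, world axes, zero at the start; "moment": the same for the moment, N m; "width": finger opening in mm.
Only numpy, scipy, OpenCV 4.12 (cv2) and the standard library are available. Lean on these libraries where they do the work, as an engineer would, in place of code of your own. Each camera call takes 0.05 s, during which the arm holds its last target. There are 200 camera calls.

### The job

Lay the three cream strip holders flat on the grey steel strip bay as one neat row, parallel to the dark fence along the bay's near edge: the red-tabbed one against the fence, then the yellow, then the blue, with all tabs at the left as seen from the robot. Close the row up so that the red holder touches the fence and the holders touch each other, with their ends level and about centred on the bay from left to right. Leave the pencil, stopwatch, ashtray and mug where they are.

Things in the scene. Friction and masses are not known exactly. Their poses are not given: they have to be found in the camera images.
- red_c (a point): Centre (half-way up) of the cream plastic strip holder with the red end tab: a flat bar, about 90 g, 130 mm long (own y), 38 mm wide (x), 22 mm high (z up). The tab is on top at its +y end, which starts roughly to the robot's left. It starts flat on the ledge (z = 0); one of the three lies inside the catch tray, and which lies where varies.
- red_tab (a point): Top centre of the red end tab (30 x 22 mm), level with the holder's top (22 mm above its underside), 54 mm along +y from the holder's centre.
- red: The same red-tabbed holder; this origin is the centre of its underside, axes as for its centre point.
- yellow_c (a point): Centre (half-way up) of the cream plastic strip holder with the yellow end tab: a flat bar, about 90 g, 130 mm long (own y), 38 mm wide (x), 22 mm high (z up). The tab is on top at its +y end, which starts roughly to the robot's left. It starts flat on the ledge (z = 0); one of the three lies inside the catch tray, and which lies where varies.
- yellow_tab (a point): Top centre of the yellow end tab (30 x 22 mm), level with the holder's top (22 mm above its underside), 54 mm along +y from the holder's centre.
- yellow: The same yellow-tabbed holder; this origin is the centre of its underside, axes as for its centre point.
- blue_c (a point): Centre (half-way up) of the cream plastic strip holder with the blue end tab: a flat bar, about 90 g, 130 mm long (own y), 38 mm wide (x), 22 mm high (z up). The tab is on top at its +y end, which starts roughly to the robot's left. It starts flat on the ledge (z = 0); one of the three lies inside the catch tray, and which lies where varies.
- blue_tab (a point): Top centre of the blue end tab (30 x 22 mm), level with the holder's top (22 mm above its underside), 54 mm along +y from the holder's centre.
- blue: The same blue-tabbed holder; this origin is the centre of its underside, axes as for its centre point.
- bay: Fixed grey steel strip bay lying on the ledge: flat plate 250 mm (own x, away from the robot) x 170 mm (y, to the left) x 12 mm thick, yaw up to 9 degrees; origin at the centre of its underside. Holders slide on it; the two dark lines on it are flush. The far and side edges are open.
- fence (a point): Middle of the inner face of the bay's dark steel fence, at the plate's top (12 mm above the ledge), 105 mm nearer the robot than the bay's centre. The fence runs along the whole near edge, 10 mm thick, 28 mm high above the plate. Axes as the bay's: x away from the fence, y along it. A closed-up row has holder centres at x = 19, 57 and 95 mm.
- tray: Fixed catch tray: rectangular frame of 5 mm thick, 18 mm high walls, inside 150 mm (own x) x 190 mm (y); origin on the ledge at its centre; its floor is the ledge (z = 0). An aluminium chute 103 mm wide comes in over its -y wall, 30 mm above the ledge, rising outwards at 31 degrees to about 175 mm high.
- pencil: Bystander, not to be disturbed: red grease pencil, 170 mm long, 9 mm thick, lying flat; origin at the centre of its underside.
- stopwatch: Bystander, not to be disturbed: chrome stopwatch lying flat, 56 mm diameter, 14 mm high; origin at the centre of its underside.
- ashtray: Bystander, not to be disturbed: squat amber glass ashtray, 104 mm diameter, 34 mm high; origin at the centre of its underside.
- mug: Bystander, not to be disturbed: white mug, 80 mm diameter, 90 mm high; origin at the centre of its underside.
Mind the look-alikes: they are no part of the job. Leave any orange or purple look-alike of the red alone.

How it is judged (in metres and radians):
At the end, for the whole second after the job is handed in: All three lie flat on the bay, released, at rest, square to the fence (4.5 deg), tabs at its left (+y) end, centres within 25 mm of its left-right middle; red within 5 mm of the fence, yellow within 4.5 mm of red, blue within 4.5 mm of yellow, neighbours' ends level within 8 mm (z of red_c in the frame of bay between 0.019 and 0.027 m and y of red_c in the frame of bay between -0.025 and 0.025 m and y of each of red_tab, yellow_tab, blue_tab in the frame of bay above 0.02 m and angle between the y axis of each of red_c, yellow_c, blue_c and the y axis of bay, either way round below 0.08 rad and angle between each of red_c, yellow_c, blue_c's own z axis and vertical below 0.06 rad and linear speed of each of red, yellow, blue below 0.01 m/s and contact force between each of red, yellow, blue and the fingers below 0.05 N and z of yellow_c in the frame of bay between 0.019 and 0.027 m and y of yellow_c in the frame of bay between -0.025 and 0.025 m and z of blue_c in the frame of bay between 0.019 and 0.027 m and y of blue_c in the frame of bay between -0.025 and 0.025 m and x of red_c in the frame of bay between -0.09 and -0.081 m and x of yellow_c in the frame of red_c between 0.034 and 0.0425 m and y of yellow_c in the frame of red_c between -0.008 and 0.008 m and x of blue_c in the frame of yellow_c between 0.034 and 0.0425 m and y of blue_c in the frame of yellow_c between -0.008 and 0.008 m); the robot touches nothing.
It fails at once if the pencil is moved by more than 30 mm (distance of pencil from where it was at the start of the episode above 0.03 m).
It fails at once if the stopwatch is moved by more than 30 mm (distance of stopwatch from where it was at the start of the episode above 0.03 m).
It fails at once if the ashtray is moved by more than 30 mm (distance of ashtray from where it was at the start of the episode above 0.03 m).
It fails at once if the mug is moved by more than 30 mm (distance of mug from where it was at the start of the episode above 0.03 m).
It also fails if it takes over 72 s, if anything falls off the work surface, if the arm or the gripper's body presses on something with over 40 N, if the wrist force passes 120 N, or if a joint passes its speed limit or range.

## Working session

There is one attempt and no reset: what is moved stays moved. The work goes in short steps, each a Python script; the robot and the scene stay as the last script left them, time stands still between calls to the robot, and variables do not carry over. Pictures are saved under pics/ and viewed, about 8 in all and at most 12, crops included, and the job is handed in when it is done.

```bash
mkdir -p pics
cat > h.py <<'E'
import numpy as np, cv2
from plant import arm, cams
def K(s): return np.array([[s["fx"],0,s["cx"]],[0,s["fy"],s["cy"]],[0,0,1.]]), np.array(s["dist"],float)
def snap(n,f):
    st=arm.get_state(); s=cams.snapshot(n); cv2.imwrite("pics/"+f+".png",s["pixels"][:,:,::-1])
    if n=="wrist":
        from scipy.spatial.transform import Rotation as R
        T=np.eye(4);T[:3,:3]=R.from_euler("xyz",st["ee_rot"],degrees=True).as_matrix();T[:3,3]=st["eef_pos"]
        s["extrinsics"]=T@np.array(s["hand_eye"])
    s["extrinsics"]=np.array(s["extrinsics"])
    np.save("pics/"+f+".npy",s,allow_pickle=True); return s
def load(f): return np.load("pics/"+f+".npy",allow_pickle=True).item()
def px2w(s,uv,z):
    k,d=K(s); E=s["extrinsics"]
    p=cv2.undistortPoints(np.array(uv,float).reshape(-1,1,2),k,d).reshape(-1,2)
    r=np.c_[p,np.ones(len(p))]@E[:3,:3].T; o=E[:3,3]
    return o+r*((np.asarray(z)-o[2])/r[:,2])[:,None]
def w2px(s,P):
    k,d=K(s); E=np.linalg.inv(s["extrinsics"])
    return cv2.projectPoints(np.array(P,float).reshape(-1,1,3),cv2.Rodrigues(E[:3,:3])[0],E[:3,3],k,d)[0].reshape(-1,2)
E
python3 - <<'E'
from h import *
a=snap("top","top0"); b=snap("side","side0")
print(a["extrinsics"],b["extrinsics"],a["fx"],arm.get_state())
cv2.imwrite("pics/top0b.png",cv2.resize(a["pixels"][:,:,::-1],(800,600),interpolation=cv2.INTER_CUBIC))
E
```

```text
[[-8.52222660e-02 -9.74351396e-01  2.08270309e-01  2.25049009e+02]
 [-9.96355680e-01  8.25966237e-02 -2.12874949e-02  6.83353192e+01]
 [ 3.53907606e-03 -2.09325474e-01 -9.77839619e-01  1.20269379e+03]
 [ 0.00000000e+00  0.00000000e+00  0.00000000e+00  1.00000000e+00]] [[ 9.94343869e-01 -7.03840024e-02  7.95384303e-02  4.09178594e+02]
 [-1.06115545e-01 -6.27025727e-01  7.71737150e-01 -7.39292924e+02]
 [-4.44530739e-03 -7.75812368e-01 -6.30948024e-01  6.90359974e+02]
 [ 0.00000000e+00  0.00000000e+00  0.00000000e+00  1.00000000e+00]] 372.19716163855327 {'time': 0.1, 'joint_pos': array([ 8.65519097e+01,  2.20856592e+01,  3.87562615e-01, -2.49046535e-02,
       -6.84127223e+01, -1.48150215e+01]), 'dq': array([ 0.09252272, -0.08868706,  0.0906618 ,  0.15604304, -0.0048536 ,
       -0.02408648]), 'effort': array([ 4.30005991e-05, -3.91690171e+01,  1.87935483e+01,  4.23187450e+00,
        1.34849691e-02, -7.53375184e-05]), 'eef_pos': array([195.70712779, 593.03843962, 243.57705645]), 'ee_rot': array([-8.98869464e+01,  5.96599571e-03,  1.61727709e+02]), 'ft_force': array([1.11486705, 0.29123432, 0.13162079]), 'moment': array([-0.04111378,  0.0176726 , -0.04702402]), 'width': 86.998369195276}
```

View pics/top0b.png

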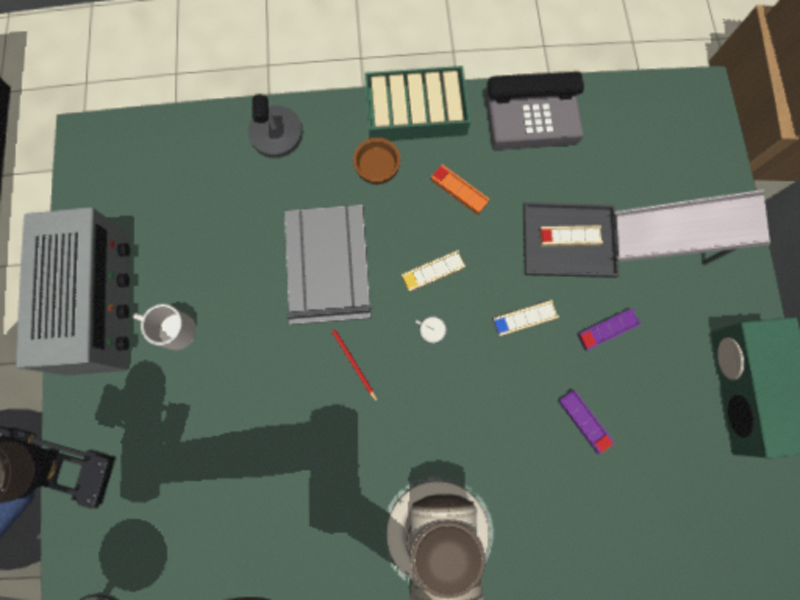

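View pics/side0.png

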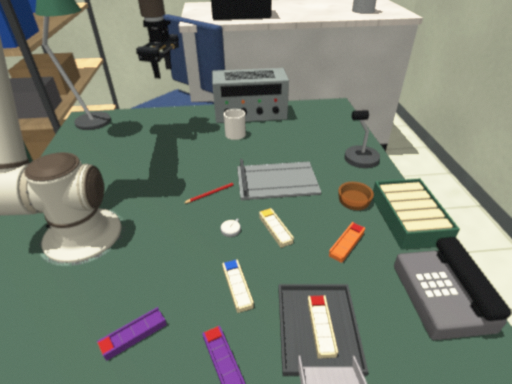

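Candidates in the 800x600 top view:
- Red holder: cream with a red tab, in the tray at (570,235).
- Yellow holder: cream, at (433,270).
- Blue holder: cream, at (526,317).
- Look-alikes to leave alone: orange (460,188), purple (608,328) and (585,420), and the cream strips in the green box (416,100).

The bay is at (327,263), the pencil at (355,365), the stopwatch at (432,329), the ashtray at (376,160) and the mug at (167,326).

Next I'll get coarse positions and take wrist looks.

Run:
```python
from h import *
s=load("top0"); f=lambda l:[((u+.5)/1.5625-.5,(v+.5)/1.5625-.5) for u,v in l]
print(px2w(s,f([(570,235),(547,236),(433,270),(410,281),(526,317),(502,325)]),22).round(0))
print(px2w(s,f([(286,211),(363,206)]),12).round(0))
print(px2w(s,f([(288,312),(369,308)]),40).round(0), "fence top?")
print(px2w(s,f([(524,205),(614,209),(617,277),(524,275)]),18).round(0))
w=cams.snapshot("wrist"); print(w["hand_eye"],w["fx"],w["cx"],w["cy"])
for p,y in [((600,170,300),180),((560,-80,300),0)]:
  for yy in (0,90,180,-90):
    print(p,yy,arm.inverse_kinematics(p,[-90,0,yy]))
```

```text
[[ 582. -343.   22.]
 [ 584. -293.   22.]
 [ 529.  -42.   22.]
 [ 510.    8.   22.]
 [ 413. -224.   22.]
 [ 401. -172.   22.]]
[[691. 262.  12.]
 [688.  94.  12.]]
[[462. 263.  40.]
 [456.  98.  40.]] fence top?
[[ 659. -254.   18.]
 [ 635. -451.   18.]
 [ 483. -432.   18.]
 [ 503. -233.   18.]]
[[-1.37046970e-03  9.61548979e-01  2.74630085e-01 -7.53201096e+01]
 [ 3.26350598e-04 -2.74629898e-01  9.61549953e-01 -1.40677759e+02]
 [ 9.99999008e-01  1.40740077e-03  6.25698710e-05 -4.46219616e-01]
 [ 0.00000000e+00  0.00000000e+00  0.00000000e+00  1.00000000e+00]] 317.2272565652219 252.7591299392617 191.00333976888302
(600, 170, 300) 0 [ 3.06666478e+01  2.01556482e+01  5.53870684e+00 -2.54444375e-14
 -7.53830587e+01 -1.20666648e+02]
(600, 170, 300) 90 [ 30.66664778  20.15564817   5.53870684   0.         -75.38305868
 -30.66664778]
(600, 170, 300) 180 [ 3.06666478e+01  2.01556482e+01  5.53870684e+00  2.54444375e-14
 -7.53830587e+01  5.93333522e+01]
(600, 170, 300) -90 [ 30.66664778  20.15564817   5.53870684   0.         -75.38305868
 149.33335222]
(560, -80, 300) 0 [ 8.27871948e+00  1.42816801e+01 -2.75485511e+00 -2.54444375e-14
 -7.29634648e+01 -9.82787195e+01]
(560, -80, 300) 90 [  8.27871948  14.2816801   -2.75485511   0.         -72.9634648
  -8.27871948]
(560, -80, 300) 180 [ 8.27871948e+00  1.42816801e+01 -2.75485511e+00  2.54444375e-14
 -7.29634648e+01  8.17212805e+01]
(560, -80, 300) -90 [  8.27871948  14.2816801   -2.75485511   0.         -72.9634648
 171.72128052]
```

Run:
```python
from h import *
print(arm.get_state()["time"])
arm.goto([540,80,330],[-90,0,90]); arm.dwell(.3); a=snap("wrist","w1")
arm.goto([490,-320,300],[-90,0,90]); arm.dwell(.3); b=snap("wrist","w2")
print(arm.get_state()["time"],arm.get_state()["eef_pos"])
for n,x in(("w1",a),("w2",b)): cv2.imwrite(f"pics/{n}b.png",cv2.resize(x["pixels"][:,:,::-1],(800,600),interpolation=cv2.INTER_CUBIC))
```

```text
0.15
4.5833 [ 490.31011344 -319.51312108  300.08749859]
```

View pics/w1b.png

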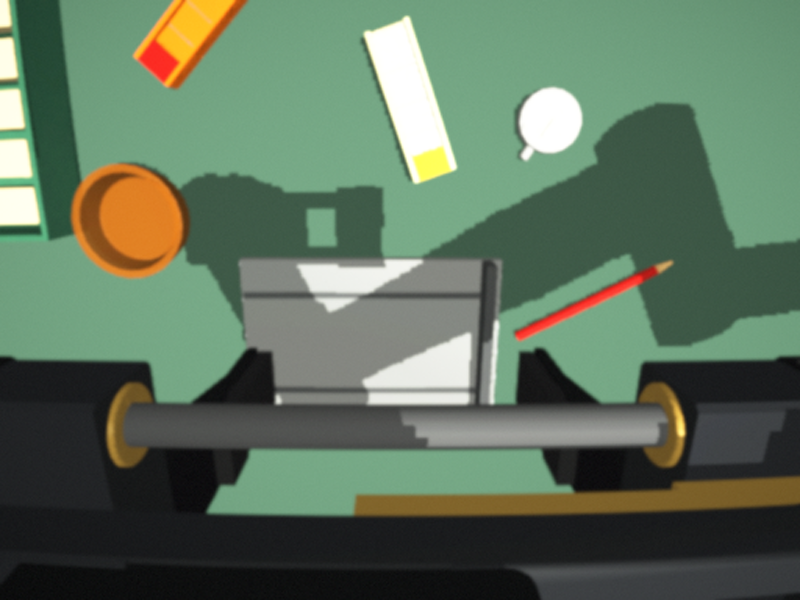

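View pics/w2b.png

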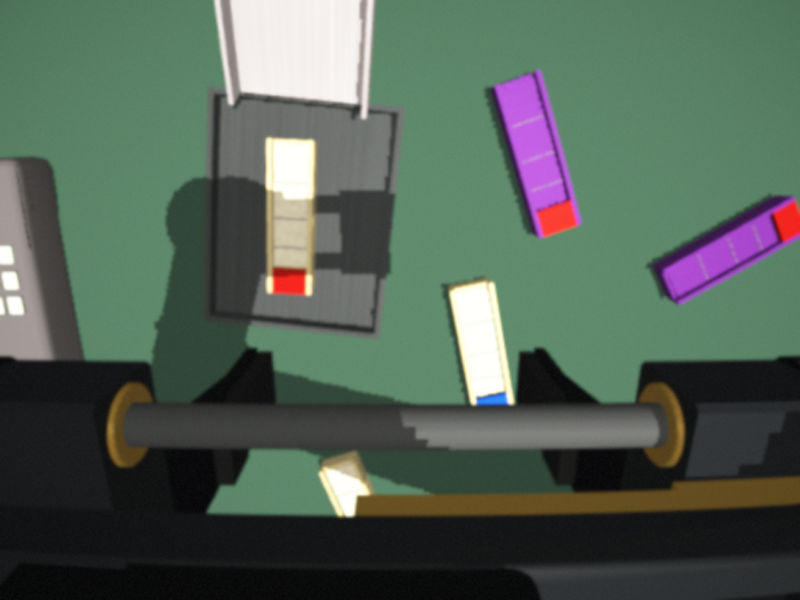

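The wrist views (800x600) show the choice is right: cream bodies with yellow, red and blue tabs. In w1, the yellow corners are (364,34), (409,18), (456,168) and (415,183). In w2, red runs (266,138) to (312,296), and blue's far end is at (449,289) and (494,280).

```bash
python3 - <<'E'
from h import *
f=lambda l:[((u+.5)/1.5625-.5,(v+.5)/1.5625-.5) for u,v in l]
def rep(n,P):
    P=P[:,:2]; far=(P[0]+P[1])/2; tab=(P[2]+P[3])/2; d=tab-far
    print(n,"c",((far+tab)/2).round(1),"L",np.hypot(*d).round(1),"w",np.hypot(*(P[1]-P[0])).round(1),"y-axis ang",np.degrees(np.arctan2(d[1],d[0])).round(2)-90)
a,b,t=load("w1"),load("w2"),load("top0")
rep("yel",px2w(a,f([(364,34),(409,18),(456,168),(415,183)]),22))
rep("red",px2w(b,f([(266,138),(315,140),(312,296),(267,294)]),22))
P=px2w(b,f([(449,289),(494,280),(507,395),(477,400)]),22); rep("blue(to tab inner edge 43+65=108)",P)
rep("yel top",px2w(t,f([(402,272),(460,251),(465,269),(408,290)]),22)[[1,2,0,3]])
L=px2w(a,f([(244,295),(478,295),(276,389),(478,389),(240,260),(500,262)]),[12]*5+[40])[:,:2]
print(L.round(1)); 
for i in (0,2,4): d=L[i]-L[i+1]; print("bay x ang",np.degrees(np.arctan2(d[1],d[0])).round(2),np.hypot(*d))
Q=px2w(t,f([(286,211),(363,206),(371,317),(290,322)]),[12,12,40,40])[:,:2]; print("bay top corners",Q.round(1))
T=px2w(b,f([(209,88),(403,108),(376,337),(207,318)]),18)[:,:2]; print("tray",T.round(1))
E
python3 - <<'E'
import cv2
i=cv2.imread("pics/top0.png")[125:215,175:245]; cv2.imwrite("pics/c1.png",cv2.resize(i,None,fx=6.5,fy=6.5,interpolation=cv2.INTER_CUBIC))
E
```

```text
yel c [526.2 -40.5] L 129.4 w 39.4 y-axis ang 19.430000000000007
red c [ 579.6 -343.5] L 131.8 w 40.0 y-axis ang -3.2900000000000063
blue(to tab inner edge 43+65=108) c [ 411.7 -233. ] L 111.8 w 39.9 y-axis ang 12.599999999999994
yel top c [528.2 -43.8] L 129.8 w 40.5 y-axis ang 15.739999999999995
[[686.  133.1]
 [460.3 132.7]
 [661.5 232.8]
 [455.3 232.2]
 [687.1  98.7]
 [447.   94.5]]
bay x ang 0.11 225.77497652298032
bay x ang 0.16 206.23271348742722
bay x ang 1.0 240.18443835292015
bay top corners [[690.7 261.7]
 [687.6  94.2]
 [437.1  94.9]
 [440.6 259.7]]
tray [[ 641.3 -450.1]
 [ 484.5 -433.5]
 [ 507.7 -237.2]
 [ 661.  -254.8]]
```

View pics/c1.png

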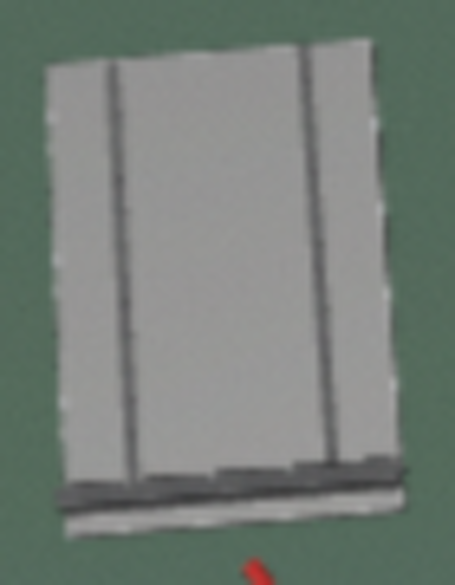

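The crop shows the dark fence strip (y about 465-510 px) with a light plate lip outside it. The plate corners are (46,65), (372,38), (404,510) and (65,538).

Run:
```python
from h import *
t,a=load("top0"),load("w1")
f=lambda l:[(175+(u+.5)/6.5-.5,125+(v+.5)/6.5-.5) for u,v in l]
g=lambda l:[((u+.5)/1.5625-.5,(v+.5)/1.5625-.5) for u,v in l]
an=lambda d:np.degrees(np.arctan2(d[1],d[0])).round(2)
P=px2w(t,f([(46,65),(372,38),(404,510),(65,538)]),12)[:,:2]; print(P.round(1),P.mean(0).round(1))
print("x dirs",an(P[0]-P[3]),an(P[1]-P[2]),"y dirs",an(P[0]-P[1])-90,an(P[3]-P[2])-90)
L=px2w(t,f([(112,65),(133,478),(306,45),(333,462)]),12)[:,:2]; print("lines",L.round(1),an(L[0]-L[1]),an(L[2]-L[3]))
# wrist residuals for bay hypothesis
from itertools import product
W=px2w(a,g([(240,260),(478,389),(478,295)]),12)[:,:2]; print(W.round(1))
c=P.mean(0);th=np.radians(an(L[0]-L[1])); R=np.array([[np.cos(th),-np.sin(th)],[np.sin(th),np.cos(th)]])
pts=[np.r_[c+R@np.array(q[:2]),q[2]] for q in [(125,85,12),(125,-85,12),(-125,-85,12),(-125,85,12),(-105,85,40),(-105,-85,40),(-115,-85,40)]]
print((w2px(t,pts)*1.).round(1)); print(((w2px(a,pts)+.5)*1.5625-.5).round(0))
```

```text
[[692.  265.8]
 [692.2  95. ]
 [441.2  97.3]
 [441.3 267.2]] [566.7 181.3]
x dirs -0.34 -0.54 y dirs 0.04000000000000625 -0.01999999999999602
lines [[689.  231.3]
 [468.9 231.6]
 [691.2 129.6]
 [468.6 131. ]] -0.09 -0.35
[[687.1  98.7]
 [455.3 232.2]
 [460.3 132.7]]
[[181.5 134.6]
 [231.5 130.6]
 [237.  202.9]
 [184.8 207.2]
 [183.  199.5]
 [236.2 195.2]
 [236.4 198.3]]
[[250. 418.]
 [235. 257.]
 [500. 258.]
 [489. 419.]
 [474. 433.]
 [484. 264.]
 [495. 264.]]
```

```bash
cat >> h.py <<'E'
BX,BY,BTH=564.,182.,-0.1
def st(m): s=arm.get_state(); print(m,round(s["time"],2),s["eef_pos"].round(1),s["ft_force"].round(1),round(s["width"],1),flush=True)
def pick(c,th):
    r=[-90,0,90+th]
    arm.goto([*c,120],r); arm.move_gripper(66)
    print("stop",arm.move_linear([*c,24.5],vel=120,f_stop=15)); st("down")
    arm.move_gripper(20); st("grip"); arm.move_linear([*c,120],vel=200); st("up")
def place(xf,dy=0):   # xf: centre from fence
    p=[BX-105+xf,BY+dy]; arm.goto([*p,110],[-90,0,90+BTH])
    arm.move_linear([*p,50],vel=150); print("stop",arm.move_linear([*p,37],vel=30,f_stop=6)); st("placed")
    arm.move_gripper(50); arm.move_linear([*p,95],vel=200); st("rel")
def push(xf0,xf1,fs=6):
    x0,x1=BX-105+xf0+28.5+15,BX-105+xf1+28.5-10
    arm.goto([x0,BY,95],[-90,0,180+BTH]); arm.move_gripper(87)
    arm.move_linear([x0,BY,38],vel=150); st("pre")
    print("stop",arm.move_linear([x1,BY,38],vel=45,f_stop=fs)); st("pushed")
    p=arm.get_state()["eef_pos"]; arm.move_linear([p[0]+8,BY,38],vel=60); arm.move_linear([p[0]+8,BY,110],vel=200); st("end")
E
python3 - <<'E'
from h import *
pick((580,-343),-3.3); place(48); snap("top","t1")
push(48,19); s=snap("top","t2"); b=snap("side","s2")
i=np.hstack([cv2.resize(load(n)["pixels"][115:225,150:275],None,fx=3.2,fy=3.2,interpolation=2) for n in("t1","t2")])
cv2.imwrite("pics/m2.png",i[:,:,::-1])
E
```

```text
stop False
down 7.05 [ 580.5 -343.2   25. ] [-0.3  0.2 -0.5] 65.8
grip 7.66 [ 580.  -343.1   24.7] [0.8 0.2 0.9] 37.6
up 8.28 [ 579.1 -342.5  118.8] [ 0.6 -0.9 -0.9] 37.8
stop False
placed 11.33 [507. 182.  37.] [ 0.9  0.1 -0.3] 37.7
rel 12.34 [507.1 182.2  95.6] [-0.1  0.2 -1.3] 49.9
pre 15.27 [550.9 182.1  38.3] [ 0.8  0.7 -0.2] 86.8
stop True
pushed 16.17 [508.2 182.5  38.5] [ 1.3 -0.3  1.1] 86.9
end 16.96 [515.8 181.9 110.3] [-0.1 -0.2  0.5] 86.9
```

View pics/m2.png

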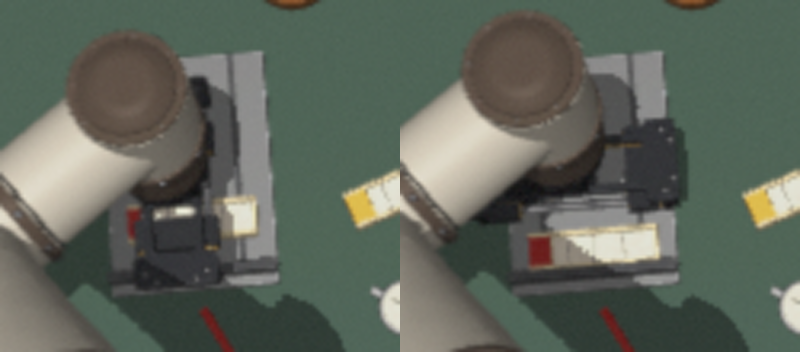

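The red holder is on the bay, tab left, against the fence and centred: its ends are at 528 and 658 px, and the plate spans 511 to 678. The push stopped on contact 1.7 mm short of the estimate, which is consistent with the fence estimate. Next come yellow and blue.

Run:
```python
from h import *
pick((527,-41.5),18); place(88); push(88,57,8)
pick((411,-224),13.5); place(127); push(127,95,12)
arm.goto([520,0,330],[-90,0,90]); arm.dwell(.3); st("x"); s=snap("top","t3"); w=snap("wrist","w3")
i=cv2.resize(s["pixels"][115:225,165:255],None,fx=5,fy=5,interpolation=2)
cv2.imwrite("pics/m3.png",i[:,:,::-1]); cv2.imwrite("pics/w3b.png",cv2.resize(w["pixels"][:,:,::-1],(800,600),interpolation=2))
```

```text
stop False
down 19.59 [527.6 -41.4  25.1] [0.5 0.1 0.5] 65.8
grip 20.2 [527.  -41.5  24.7] [-0.7  0.7  2.7] 38.0
up 20.82 [526.  -41.5 119.1] [-0.6 -0.  -1. ] 37.4
stop False
placed 22.86 [547.  182.1  36.9] [-0.2  0.1 -0.5] 38.0
rel 23.87 [547.1 182.2  95.9] [-0.4 -0.8 -0.7] 49.8
pre 26.73 [590.7 182.1  38. ] [-0.5 -0.1 -0.2] 87.2
stop True
pushed 27.67 [546.1 182.3  38.5] [2.  0.7 2. ] 87.0
end 28.46 [553.8 181.9 110.3] [ 0.1 -0.2 -0.3] 87.2
stop False
down 31.68 [ 411.5 -224.1   25. ] [-0.1 -0.4  1.5] 66.3
grip 32.29 [ 411.  -224.    24.7] [-1.1  0.4  3. ] 37.7
up 32.92 [ 410.1 -223.7  119.2] [-0.7 -0.  -1.3] 37.9
stop False
placed 35.67 [585.9 182.   36.9] [ 0.4 -0.6 -1.5] 37.7
rel 36.68 [586.2 182.2  95.9] [-0.7 -0.3 -0.8] 50.5
pre 39.55 [629.7 182.1  37.9] [ 1.1 -0.1 -0.1] 87.0
stop True
pushed 40.54 [584.2 182.7  39.3] [1.6 0.6 0.9] 86.7
end 41.33 [591.8 182.  110.3] [-0.2  0.3  0.4] 86.9
x 42.83 [5.201e+02 3.000e-01 3.293e+02] [-0.1  0.1  0.1] 87.3
```

View pics/m3.png

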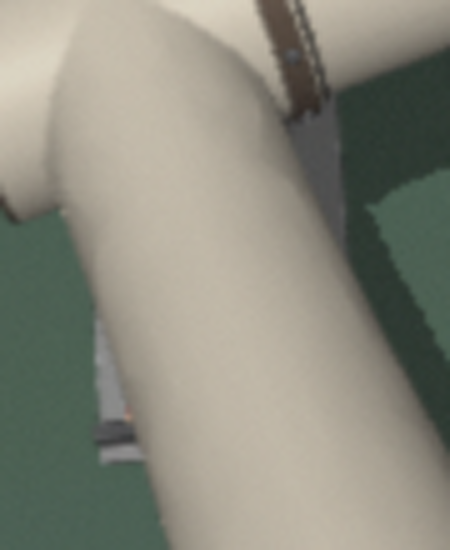

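View pics/w3b.png

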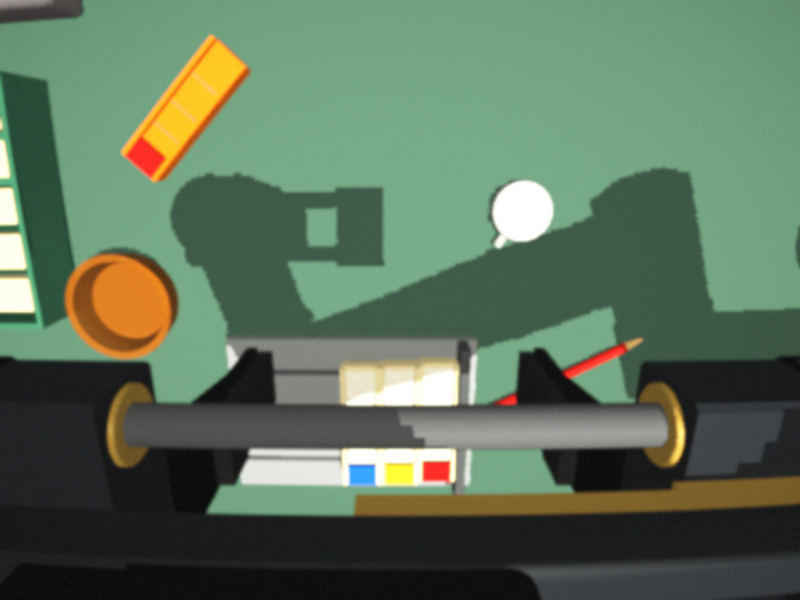

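The row looks closed up, with tabs in the order blue, yellow, red at (362,474), (398,473) and (436,470). The push stops at 508.2, 546.1 and 584.2 are 38 mm apart, as they should be. I'll clear the arm for one clean measurement of the ends.

Run:
```python
from h import *
arm.goto([330,-330,300],[-90,0,90]); arm.dwell(.2); st("x"); s=snap("top","t4")
i=cv2.resize(s["pixels"][125:215,165:255],None,fx=6.5,fy=6.5,interpolation=2); cv2.imwrite("pics/m4.png",i[:,:,::-1])
```

```text
x 44.56 [ 330.7 -329.5  300. ] [-0.9 -0.8 -0.6] 87.0
```

View pics/m4.png

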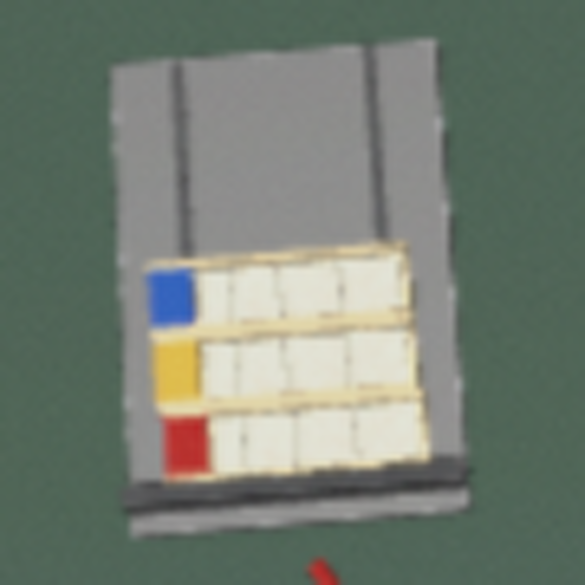

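Run:
```python
from h import *
t=load("t4"); f=lambda l:[(165+(u+.5)/6.5-.5,125+(v+.5)/6.5-.5) for u,v in l]
for n,q in dict(red=[(163,446),(430,430)],yel=[(153,372),(418,356)],blu=[(147,298),(410,282)]).items():
    P=px2w(t,f(q),34)[:,:2]; d=P[0]-P[1]; print(n,P.mean(0).round(1),np.hypot(*d).round(1),np.degrees(np.arctan2(d[1],d[0])).round(2)-90)
C=px2w(t,f([(111,65),(436,38),(468,508),(130,536)]),12)[:,:2]; print(C.mean(0),C.round(1))
```

```text
red [480.4 179. ] 132.1 -1.3400000000000034
yel [518.4 182.1] 132.0 -1.3100000000000023
blu [556.8 183.4] 132.0 -1.2900000000000063
[567.20868866 181.55040192] [[692.  265.8]
 [692.2  95.5]
 [442.3  97.8]
 [442.3 267.2]]
```

```bash
python3 -c "
from h import *
a,b=load('top0')['pixels'].astype(int),load('t4')['pixels'].astype(int)
for n,(u,v) in dict(pencil=(227,234),watch=(277,211),ash=(241,103),mug=(108,209)).items(): print(n,abs(a-b)[v-20:v+20,u-20:u+20].mean().round(1))
arm.close_job()"
```

```text
pencil 9.0
watch 10.2
ash 4.1
mug 5.2
the job is handed in; nothing more can be done
```

I placed the three holders on the bay one at a time, tabs left, and pushed each one home with the open fingers. The order from the fence is red, yellow, blue. The job is handed in at about 45 s of the 72 s allowed, with the arm clear of everything.

**Position (last top view):**

| Check | Measured | Needed |
|---|---|---|
| Red centre in x from the bay centre | -86.8 mm | -90 to -81 mm |
| Red to yellow spacing | 38.0 mm | 34 to 42.5 mm |
| Yellow to blue spacing | 38.4 mm | 34 to 42.5 mm |
| Red to yellow end offset | 3.1 mm | within 8 mm |
| Yellow to blue end offset | 1.3 mm | within 8 mm |
| Offset from left-right middle, largest | 2.6 mm | within 25 mm |
| Angle to the bay, largest | about 1.3° | below 4.5° |

The stop positions of the three pushes agreed, about 38 mm apart.

**Disagreement:** the wrist and top cameras differed by about 4 mm on where the bay is. Pushing each holder to contact made this unimportant.

**Bystanders:** the stopwatch, ashtray and pencil looked undisturbed in the wrist picture after the last push. I never saw any contact with them or with the mug. A pixel comparison of the start and end top views gave small differences (4 to 10 grey levels). I put these down to the arm's shadow, and I did not measure the bystanders' positions separately.

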